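Lock the sugar canister into the ledge dock

ROBOT

A 6-joint arm with a two-finger parallel gripper is mounted at the origin on the work surface. World frame = base frame: x ahead of the robot, y to its left, z up, the work surface at z = 0. Lengths are in m, angles in rad, forces in N, time in s.
With the tool pointing down it reaches from about 0.4 to 0.825 m from the base axis. Payload 7 kg.
Tool frame: the origin (TCP) lies on the centre line of the jaws, within the pads' length; the fingertips stand 22 mm ahead of it and the grasp point (between the pads) lies 3 mm ahead of it; z points along the fingers, y is the line along which they close (so a half turn about z gives the same grasp; the last joint's range is limited). The gripper opens to 88 mm and grips with 3 to 60 N. Pads are 19 mm wide; open, the fingers measure 130 mm over their backs; the gripper's body (78 mm by 193 mm) begins 47 mm behind the grasp point.
Start: joints at [1.511, 0.359, 0.012, 0, -1.224, -0.288], TCP at [0.23, 0.635, 0.249] pointing down, gripper open.
Joint ranges: [-3.07, 3.07], [-1.43, 2.12], [-1.02, 1.25], [-3.03, 1.67], [-3.05, -0], [-3.03, 3.03]. Speed limits (rad/s): [2.39, 2.39, 3.01, 3.14, 3.14, 3.14].

INTERFACE

Orientations are given as [roll, pitch, yaw] about the fixed x, y, z axes, in that order (R = Rz(yaw) Ry(pitch) Rx(roll)).
In Python, from station import monitor, viewer, order gives the robot as it stands. The module is installed in compiled form; this text tells all that it offers.
- The arm moves only by the tool servo_tool, never from a script. Its argument "targets" is a list of rows, each an object with "angular": the turn, a rotation vector about the tool's x, y, z in degrees, a list of three; "xyz": the shift along the tool's x, y, z in cm, a list of three; "claw": the finger opening in cm, from 0 to 8.76. A call has 1 to 20 rows; each row shifts and turns the commanded pose from where the row before left it, along the tool's axes as they then stand; what a row does not reach is not made up. A row lasts 1/10 s, in which the tool goes at most 50 mm and 8.59 degrees, less where a joint would pass 70% of its speed; a pose out of reach is approached as far as the arm can. A call is refused whole if a number of a shift passes 5 or a number of a turn 8.59, either way. A call with a gripper value outside its range is refused whole. The fingers move at their own pace and stop on an object; "force" is the grip in N (left out, the last holds). Time passes only in rows, so rows that do not move let the fingers close. It gives the time, the measured TCP pose, the force, the opening and the grip force at its end, in the units of the state.
- monitor.get_state(): the state, without advancing time (a new reading comes with each control period).
- viewer.grab_frame(name): name is "scene" or "top" or "wrist"; returns a dict with "color" (400x640x3 uint8, blue, green, red), "fovy" (degrees; the focal length in pixels is half the picture's height over the tangent of half this angle, whatever the lens; pixels are square), "cx", "cy" (the principal point, pixels), "R" (3x3) and "t" (3): a world point X has camera coordinates R X + t. Camera axes: x right, y down, z forward; pixel columns grow to the right and rows downward; lengths in m; the calibration is good to about 2 mm. The wrist camera is an equidistant fisheye: a pixel r from the principal point sees the ray r / f radians off the axis. A picture is of the moment at which its call begins. There is no depth.
- order.job_done(): hands the job in; it is judged then, once.
The state is a dict: "t": time; "q": joint angles; "qd": joint speeds; "joint_efforts": joint torques, N m; "eef_pos": TCP position; "ee_rot": TCP orientation; "force": force on the tool from outside, world axes, zero at the start; "moment": the same for the moment, N m; "width": finger opening in m; "gripper_force": force on a finger pad.
Only numpy, scipy, OpenCV 4.12 (cv2) and the standard library are available. Lean on these libraries where they do the work, as an engineer would, in place of code of your own. Each camera call takes 0.05 s, during which the arm holds its last target. There are 200 camera calls.

TASK

The breakfast ledge is about to be folded up: bring the frosted sugar canister to the aluminium dock and slide the steel toe of its foot under the dock's lip, past the spring catch, until the red pin has risen and dropped again. Then press it on until it bears firmly but gently on the rubber stop hidden inside, and let go, leaving it standing locked. Do not ram the dock or tip the canister, and leave the breakfast things where they are.

Things in the scene. Friction and masses are not known exactly. Their poses are not given: they have to be found in the camera images.
- canister: Frosted pale glass sugar canister, 50 x 50 mm square, fixed on a steel slide foot; 0.3 to 0.6 kg. Origin: underside of the foot, below the middle of the canister; z up. Glass from 6 to 80 mm high, then a 48 mm square steel lid to 88 mm. Foot 6 mm thick, 54 x 54 mm under the canister, its toe running along +x to x = 108 mm. Grip two opposite glass faces from above.
- toe_tip (a point): Tip of the flat steel toe, on its centre line, at (108, 0, 2) mm in the canister's frame. The toe is 40 mm wide and 6 mm thick from x = 27 to 92 mm; from there a nose 34 mm wide slopes down to 2 mm at the tip.
- toe_window (a point): Centre of the through window in the toe (19 mm along x, 20 mm wide) at (76.5, 0, 6) mm in the canister's frame. The catch falls in here; between window and nose is a 6 mm cross bar.
- dock: Low aluminium retaining dock fixed to the ledge, 76 (x) by 64 (y) mm, 13.5 mm high. Origin on the ledge surface; +x is the way the toe slides in, z up. The pocket has no floor (the toe slides on the ledge), is 44 mm wide between the cheeks, and the lip's underside is 9.5 mm over the ledge. Once locked, 22 to 42 mm of toe remain between dock and glass.
- dock_mouth (a point): Middle of the dock's mouth on the ledge surface, at (-34, 0, 0) mm in the dock's frame, under a thin orange strip.
- dock_stop (a point): On the pocket's centre line, at (8, 0, 0) mm in the dock's frame. The rubber stop is set anew each time, as is the dark carriage it hangs on: its face lies 0 to 17 mm (unknown) deeper along +x than this point, so it must be felt for. It yields 1 mm per 10 N, up to 4 mm. Properly home is a press of about 10 N (at least 5 N for a moment); above 20 N between canister and dock is ramming.
- catch (a joint): Height of the spring catch, a pin with a 14 mm red head on the carriage (head 29 mm over the ledge when down): 0 m when down; rises about 0.0045 m while riding on the toe, 1 to 5 N to slide past (more if the canister is pressed down on the ledge); drops to 0 when it falls into the window, 1 to 7 mm before the toe tip meets the rubber stop.
- kettle: Aluminium kettle, 156 mm wide, about 160 mm high, black handle; bystander. Origin: centre of its underside.
- bowl: Blue melamine rice bowl, 116 mm wide, 60 mm high; bystander. Origin: centre of its underside.
- rest: White ceramic chopstick rest, 110 x 44 x 12 mm; bystander. Origin: centre of its underside.
- chopstick0: Steel chopstick, 7 mm thick, 220 mm long, lying on the rest along the rest's x; bystander. Origin: middle of its underside.
- chopstick1: The other steel chopstick, alike.
- mug: White mug, 76 mm wide, 85 mm high; bystander. Origin: centre of its underside.
- soy: Amber sauce bottle with red cap, 56 mm wide, 150 mm high; bystander. Origin: centre of its underside.
Mind the look-alikes: they are no part of the job. What is shaped like the canister but pink is not meant. Several things look just like the dock: the one meant starts farthest to the robot's right.

How it is judged:
By the outcome, as a careful person would: the job done as asked, in the order asked, and still so for the second after the job is handed in, with the robot touching nothing.
It also fails if it takes over 64 s, if anything falls off the work surface, if the arm or the gripper's body presses on something with over 40 N, if the wrist force passes 120 N, or if a joint passes its speed limit or range.

## Working session

There is one attempt and no reset: what is moved stays moved. The work goes in short steps, Python scripts to look and compute and a tool call to move; the robot and the scene stay as the last step left them, time stands still between calls to the robot, and variables do not carry over. Pictures are saved under pics/ and viewed, at most 10 in all, crops included, and the job is handed in when it is done.

Besides the shell and the picture viewer there is one more tool, called after "Request:" as name(argument=value, ...), one argument or row to a line, values as JSON. servo_tool: Moves the arm, as the interface text tells. Its arguments: {"type":"object","properties":{"targets":{"type":"array"},"force":{"type":"number"}},"required":["targets"]}

```bash
mkdir -p pics
cat > h.py <<'E'
import numpy as np, cv2, pickle
from station import monitor, viewer, order
def grab(n,tag):
    f=viewer.grab_frame(n); cv2.imwrite(f'pics/{tag}.png',f['color']); pickle.dump(f,open(f'pics/{tag}.pkl','wb')); return f
def load(tag): return pickle.load(open(f'pics/{tag}.pkl','rb'))
def foc(f): return 200/np.tan(np.radians(f['fovy'])/2)
def ray(f,u,v,fish=False):
    k=foc(f); d=np.array([u-f['cx'],v-f['cy']])
    if fish:
        r=np.hypot(*d)+1e-9; th=r/k; c=np.r_[d/r*np.sin(th),np.cos(th)]
    else: c=np.r_[d/k,1]
    R=np.array(f['R']);t=np.array(f['t']); return -R.T@t, R.T@c
def atz(f,u,v,z,fish=False):
    o,d=ray(f,u,v,fish); return o+d*(z-o[2])/d[2]
def proj(f,X,fish=False):
    c=np.array(f['R'])@np.array(X,float)+np.array(f['t']);k=foc(f)
    if fish:
        r=np.hypot(c[0],c[1]); return np.array([f['cx'],f['cy']])+c[:2]/(r+1e-12)*np.arctan2(r,c[2])*k
    return np.array([f['cx'],f['cy']])+c[:2]/c[2]*k
E
python3 - <<'E'
from h import *
s=monitor.get_state();print(s)
a=grab('scene','s0');b=grab('top','t0')
for f in(a,b):print(f['fovy'],f['cx'],f['cy'],-np.array(f['R']).T@f['t'],np.array(f['R'])[2])
E
```

```text
{'t': 0.0, 'q': array([ 1.51106922e+00,  3.59392464e-01,  1.10544220e-02, -3.39980472e-04,
       -1.22409540e+00, -2.88121596e-01]), 'qd': array([ 0.000427  ,  0.00011567,  0.00044728, -0.0014592 , -0.00127076,
       -0.00095098]), 'joint_efforts': array([-2.18263383e-03, -5.82717276e+01,  2.93053025e+01,  6.99723065e+00,
        6.76953845e-03, -1.62989627e-04]), 'eef_pos': array([0.22994915, 0.63414246, 0.24761895]), 'ee_rot': array([ 3.13993220e+00, -1.58804346e-04, -3.47964357e-01]), 'force': array([ 1.1942922 ,  0.32001093, -0.83781502]), 'moment': array([0.04742234, 0.00486148, 0.02646444]), 'gripper_force': 0.0, 'width': 0.08715831185407176}
44.405492923256276 319.5292672545599 208.06777037489735 [1.44322598 0.74490825 0.79901644] [-0.67385439 -0.48465956 -0.55769648]
52.0660142620198 318.3079909556188 204.5031901359979 [0.45665339 0.0844242  0.96600348] [ 0.0875776   0.01588546 -0.99603103]
```

View pics/t0.png

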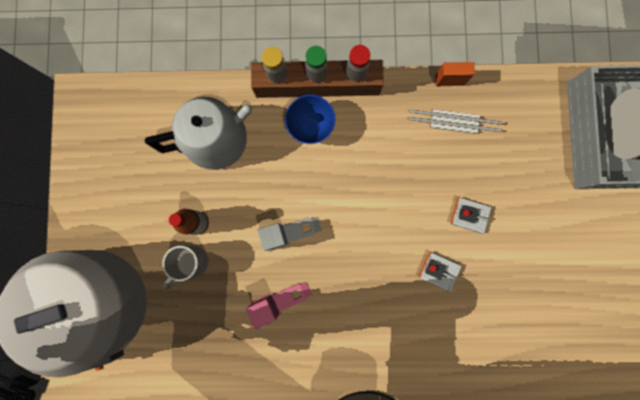

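View pics/s0.png

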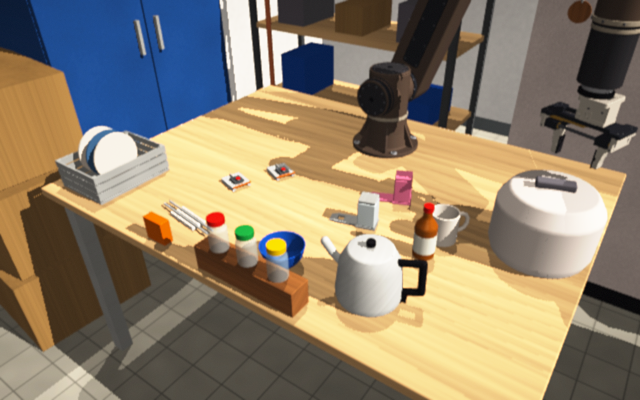

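The top view shows the grey canister at about (275,236) with its toe pointing right, and the pink decoy at (265,310). The two docks are at (472,213) and (441,268). The scene view agrees. Next I enlarge the canister and the docks.

Run:
```python
from h import *
f=load('t0');im=f['color']
a=cv2.resize(im[205:260,245:335],None,fx=7,fy=7,interpolation=cv2.INTER_CUBIC)[:, :630]
b=cv2.resize(im[185:220+20,425:515],None,fx=7,fy=7,interpolation=cv2.INTER_CUBIC)
o=np.vstack([a[:300],b[:300]]);
for r0,u0,v0 in((0,245,205),(300,425,185)):
    for k in range(0,90,10):
        cv2.putText(o,str(u0+k),(k*7,r0+10),0,.35,(0,0,255),1);cv2.line(o,(k*7,r0),(k*7,r0+300),(0,0,255) if 0 else (90,90,90),1)
    for k in range(0,43,10): cv2.putText(o,str(v0+k),(0,r0+k*7+4),0,.35,(0,0,255),1);cv2.line(o,(0,r0+k*7),(630,r0+k*7),(90,90,90),1)
cv2.imwrite('pics/c1.png',o)
for p in [(472,213),(441,268),(275,236)]: print(p,atz(f,*p,.013))
```

```text
(472, 213) [ 0.51526955 -0.25630405  0.013     ]
(441, 268) [ 0.38998301 -0.17980344  0.013     ]
(275, 236) [0.4684651  0.20133638 0.013     ]
```

View pics/c1.png

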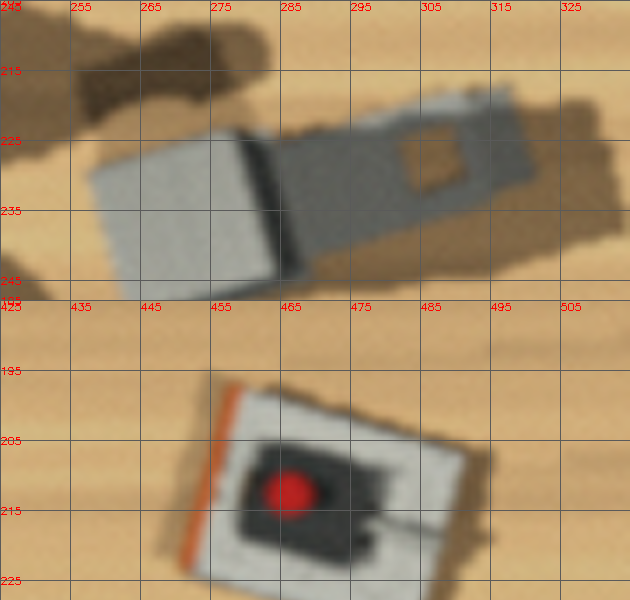

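The crop shows the canister lid corners at about (258,230), (279,224), (284,244) and (263,248). The toe window is near (307,228) and the nose edge runs from (318,217) to (321,230). On the dock, the orange strip runs from (458.6,197) to (451.7,223.6), and the red head is at (466,213).

Run:
```python
from h import *
f=load('t0')
lid=np.mean([atz(f,*p,.088) for p in[(257.6,230),(278.6,224.3),(284.3,244.3),(262.6,247.6)]],0)
w=atz(f,306.7,228,.006); tip=atz(f,319.8,224,.002)
print('lid',lid,'win',w,'tip',tip,[(np.linalg.norm((p-lid)[:2]),np.arctan2(*(p-lid)[1::-1])) for p in(w,tip)])
a=atz(f,458.6,197.1,.0135);b=atz(f,451.7,223.6,.0135);c=atz(f,491.6,206.7,.0135)
print('mouth',(a+b)/2,np.linalg.norm(a-b),np.linalg.norm(c-a),'yaw',np.arctan2(*(c-a)[1::-1]),np.arctan2(a[1]-b[1],a[0]-b[0])-np.pi/2,'pin',atz(f,466,212.8,.029))
```

```text
lid [0.46652937 0.20122059 0.088     ] win [0.48621171 0.12769301 0.006     ] tip [0.49529967 0.09691765 0.002     ] [(np.float64(0.07611636131223776), np.float64(-1.3092420237131155)), (np.float64(0.10819811974284427), np.float64(-1.3016548878805851))]
mouth [ 0.52205182 -0.21760462  0.0135    ] 0.06409043893511417 0.07866293548293546 yaw -1.8746488585801666 -1.864340522707248 pin [ 0.51494358 -0.23701608  0.029     ]
```

Request:
servo_tool(
  targets=[
    {"xyz": [2.85,2.51,0],"angular": [0,0,0],"claw": 8.76},
    {"xyz": [2.85,2.51,0],"angular": [0,0,0],"claw": 8.76},
    {"xyz": [2.85,2.51,0],"angular": [0,0,0],"claw": 8.76},
    {"xyz": [2.85,2.51,0],"angular": [0,0,0],"claw": 8.76},
    {"xyz": [2.85,2.51,0],"angular": [0,0,0],"claw": 8.76},
    {"xyz": [2.85,2.51,0],"angular": [0,0,0],"claw": 8.76},
    {"xyz": [2.85,2.51,0],"angular": [0,0,0],"claw": 8.76},
    {"xyz": [2.85,2.51,0],"angular": [0,0,0],"claw": 8.76},
    {"xyz": [2.85,2.51,0],"angular": [0,0,0],"claw": 8.76},
    {"xyz": [2.85,2.51,0],"angular": [0,0,0],"claw": 8.76},
    {"xyz": [2.85,2.51,0],"angular": [0,0,0],"claw": 8.76},
    {"xyz": [2.85,2.51,0],"angular": [0,0,0],"claw": 8.76},
    {"xyz": [2.85,2.51,0],"angular": [0,0,0],"claw": 8.76},
    {"xyz": [0,0,0],"angular": [0,0,7.83],"claw": 8.76},
    {"xyz": [0,0,0],"angular": [0,0,7.83],"claw": 8.76},
    {"xyz": [0,0,0],"angular": [0,0,7.83],"claw": 8.76},
    {"xyz": [0,0,0],"angular": [0,0,7.83],"claw": 8.76},
    {"xyz": [0,0,0],"angular": [0,0,7.83],"claw": 8.76},
    {"xyz": [0,0,0],"angular": [0,0,7.83],"claw": 8.76},
    {"xyz": [0,0,0],"angular": [0,0,7.83],"claw": 8.76},
  ],
)

```text
t: 2.1
eef_pos: [0.4669, 0.2014, 0.2482]
ee_rot: [3.141, -0.0, -1.31]
force: [0.1, -0.0, -1.0]
width: 0.0879
gripper_force: 0.0
```

```bash
cat >> h.py <<'E'
def T(x,y,yaw,pts):
    c,s=np.cos(yaw),np.sin(yaw); P=np.array(pts,float)/1000
    return np.c_[x+c*P[:,0]-s*P[:,1], y+s*P[:,0]+c*P[:,1], P[:,2]]
E
python3 - <<'E'
from h import *
f=grab('wrist','w1');im=f['color'].copy()
P=T(.4665,.2012,-1.305,[(24,24,88),(24,-24,88),(-24,-24,88),(-24,24,88),(108,17,2),(108,-17,2),(67,10,6),(86,10,6),(86,-10,6),(67,-10,6),(92,20,6),(92,-20,6)])
D=T(.522,-.2176,-1.868,[(0,32,13.5),(0,-32,13.5),(76,32,13.5),(76,-32,13.5)])
for X in [*P,*D]:
    u,v=proj(f,X,1);print(u,v)
    cv2.drawMarker(im,(int(round(u)),int(round(v))),(0,0,255),0,5,1)
us=[proj(f,X,1) for X in P];m=np.mean(us,0).astype(int);print(f['fovy'],m,-np.array(f['R']).T@f['t'])
cv2.imwrite('pics/w1o.png',im)
E
```

```text
291.25096212396966 170.4834321466758
340.61202217506604 170.2760729267466
339.8692893801507 217.35924863940315
292.34474644372193 217.5694185349949
301.45097320089883 91.92423033320054
329.3788475649917 91.81344732119948
307.3182604681557 124.92919295031297
307.21764319981435 109.4237081773036
323.7840141427646 109.35709264696797
323.818290854725 124.86193966840753
298.9081456480453 104.63786595577231
332.04816161111313 104.505143185576
335.386472340225 -118.62148509332386
375.37992525491194 -100.68927160574086
361.4133204894885 -142.1249086627196
399.3143644943669 -124.86177055068774
65.70646984690485 [315 136] [0.48610737 0.13223653 0.38528021]
```

View pics/w1o.png

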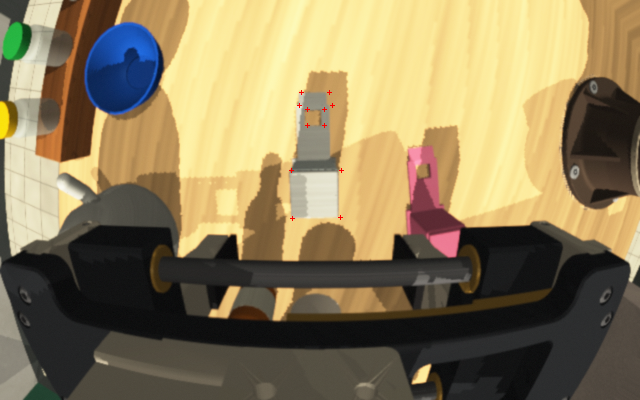

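The wrist view shows the canister where predicted. The lid spans u = 290–338 against a predicted 291–340.6, so it is within about 1.5 mm. I descend and grip.

Request:
servo_tool(
  targets=[
    {"xyz": [0,-0.1,3],"angular": [0,0,0],"claw": 8.76},
    {"xyz": [0,0,3],"angular": [0,0,0],"claw": 8.76},
    {"xyz": [0,0,3],"angular": [0,0,0],"claw": 8.76},
    {"xyz": [0,0,3],"angular": [0,0,0],"claw": 8.76},
    {"xyz": [0,0,3],"angular": [0,0,0],"claw": 8.76},
    {"xyz": [0,0,2],"angular": [0,0,0],"claw": 8.76},
    {"xyz": [0,0,1.3],"angular": [0,0,0],"claw": 8.76},
    {"xyz": [0,0,1],"angular": [0,0,0],"claw": 8.76},
    {"xyz": [0,0,0],"angular": [0,0,0],"claw": 8.76},
    {"xyz": [0,0,0],"angular": [0,0,0],"claw": 8.76},
  ],
  force=25,
)

```text
t: 3.15
eef_pos: [0.4683, 0.2019, 0.0559]
ee_rot: [-3.141, -0.0, -1.303]
force: [0.3, -0.3, 0.3]
width: 0.088
gripper_force: 0.0
```

Request:
servo_tool(
  targets=[
    {"xyz": [0,0,0],"angular": [0,0,0],"claw": 4.5},
    {"xyz": [0,0,0],"angular": [0,0,0],"claw": 4.5},
    {"xyz": [0,0,0],"angular": [0,0,0],"claw": 4.5},
    {"xyz": [0,0,0],"angular": [0,0,0],"claw": 4.5},
    {"xyz": [0,0,0],"angular": [0,0,0],"claw": 4.5},
    {"xyz": [0,0,0],"angular": [0,0,0],"claw": 4.5},
    {"xyz": [0,0,0],"angular": [0,0,0],"claw": 4.5},
    {"xyz": [0,0,0],"angular": [0,0,0],"claw": 4.5},
    {"xyz": [0,0,0],"angular": [0,0,0],"claw": 4.5},
    {"xyz": [0,0,0],"angular": [0,0,0],"claw": 4.5},
  ],
  force=25,
)

```text
t: 4.15
eef_pos: [0.4681, 0.2018, 0.0557]
ee_rot: [-3.142, -0.0, -1.304]
force: [-1.4, -0.5, 5.1]
width: 0.0499
gripper_force: 24.9
```

Request:
servo_tool(
  targets=[
    {"xyz": [0,0,-1],"angular": [0,0,0],"claw": 4.5},
    {"xyz": [0,0,-1.5],"angular": [0,0,0],"claw": 4.5},
    {"xyz": [0,0,-1.5],"angular": [0,0,0],"claw": 4.5},
    {"xyz": [1.5,-0.1,0],"angular": [0,0,0],"claw": 4.5},
    {"xyz": [3,-0.15,0],"angular": [0,0,0],"claw": 4.5},
    {"xyz": [3,-0.15,0],"angular": [0,0,0],"claw": 4.5},
    {"xyz": [3,-0.15,0],"angular": [0,0,0],"claw": 4.5},
    {"xyz": [3,-0.15,0],"angular": [0,0,0],"claw": 4.5},
    {"xyz": [3,-0.15,0],"angular": [0,0,0],"claw": 4.5},
    {"xyz": [3,-0.15,0],"angular": [0,0,0],"claw": 4.5},
    {"xyz": [3,-0.15,0],"angular": [0,0,0],"claw": 4.5},
    {"xyz": [3,-0.15,0],"angular": [0,0,0],"claw": 4.5},
    {"xyz": [3,-0.15,0],"angular": [0,0,0],"claw": 4.5},
    {"xyz": [1.7,-0.1,0],"angular": [0,0,0],"claw": 4.5},
    {"xyz": [0,0,0],"angular": [0,0,6.46],"claw": 4.5},
    {"xyz": [0,0,0],"angular": [0,0,6.46],"claw": 4.5},
    {"xyz": [0,0,0],"angular": [0,0,6.46],"claw": 4.5},
    {"xyz": [0,0,0],"angular": [0,0,6.46],"claw": 4.5},
    {"xyz": [0,0,0],"angular": [0,0,6.46],"claw": 4.5},
  ],
)

```text
t: 6.05
eef_pos: [0.5614, -0.0863, 0.0945]
ee_rot: [3.139, -0.001, -1.874]
force: [0.3, 0.2, -5.8]
width: 0.0499
gripper_force: 24.9
```

Run:
```python
from h import *
s=monitor.get_state();print(s['eef_pos'],s['ee_rot'],s['force'],s['width'])
f=grab('wrist','w2');t=grab('top','t2')
x,y,z=s['eef_pos'];yaw=s['ee_rot'][2]
P=T(x,y,yaw,[(108,17,42),(108,-17,42),(67,10,46),(86,10,46),(86,-10,46),(67,-10,46)])
D=T(.5221,-.2176,-1.868,[(0,32,13.5),(0,-32,13.5),(76,32,13.5),(76,-32,13.5)])
out=[]
for g,fi in((f,1),(t,0)):
    im=g['color']; us=[proj(g,X,fi) for X in [*P,*D]];print(np.round(us,1).tolist())
    c=np.mean(us,0).astype(int);W,H,k=(100,70,6) if fi else (100,50,6)
    u0=max(0,min(640-W,c[0]-W//2));v0=max(0,min(400-50,c[1]-25))
    o=cv2.resize(im[v0:v0+50,u0:u0+W],None,fx=6,fy=6,interpolation=cv2.INTER_CUBIC)
    for k in range(0,W,10):cv2.putText(o,str(u0+k),(k*6,9),0,.35,(0,0,255),1);cv2.line(o,(k*6,0),(k*6,300),(90,90,90),1)
    for k in range(0,50,10):cv2.putText(o,str(v0+k),(0,k*6+4),0,.35,(0,0,255),1);cv2.line(o,(0,k*6),(600,k*6),(90,90,90),1)
    for u in us: cv2.circle(o,tuple(((np.array(u)-[u0,v0])*6+3).astype(int)),2,(255,0,255),-1)
    out.append(o)
cv2.imwrite('pics/c2.png',np.vstack(out))
```

```text
[ 0.5613902  -0.08630063  0.09446693] [ 3.13938110e+00 -6.26446829e-04 -1.87371022e+00] [ 0.27390738  0.18817425 -5.78030936] 0.04992221444762104
[[288.9, 61.9], [345.2, 62.1], [300.2, 128.1], [300.1, 96.4], [334.0, 96.5], [333.9, 128.1], [268.8, 31.6], [359.9, 31.1], [271.1, -56.0], [356.6, -56.3]]
[[448.4, 199.2], [444.5, 213.6], [430.4, 196.9], [438.6, 199.3], [436.3, 207.8], [428.1, 205.4], [458.6, 197.1], [451.7, 223.5], [490.6, 206.2], [483.7, 232.7]]
```

View pics/c2.png

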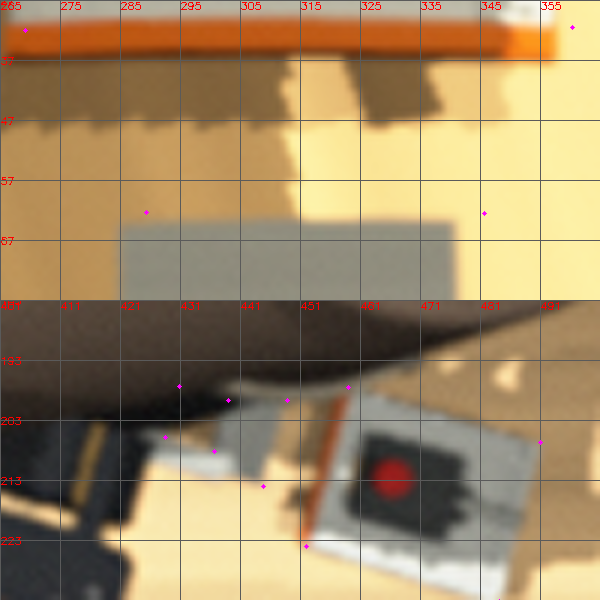

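The wrist crop shows the nose spanning u = 285–341 at v = 64, with the orange strip in front ending at u ≈ 357. Both sit a few pixels left of the prediction. I measure them numerically.

Run:
```python
from h import *
f=load('w2');im=f['color'].astype(int);hsv=cv2.cvtColor(f['color'],cv2.COLOR_BGR2HSV)
m=((hsv[...,0]<16)&(hsv[...,1]>200)&(hsv[...,2]>120)); m[60:]=0
for v in range(28,36):
    u=np.where(m[v,200:420])[0]+200; print(v,u.min() if len(u) else 0,u.max() if len(u) else 0)
# orange lower boundary fit
cols=range(275,350); low=[np.where(m[:,u])[0].max() for u in cols]; print('slope',np.polyfit(cols,low,1), low[::10])
for v in (68,74,80,): # nose/toe edges
    s=im[v,:,0]-im[v,:,2]; print(v,''.join('%d '%x for x in s[278:292]),'|',''.join('%d '%x for x in s[333:352]))
for u in(290,300,310,320,330,338):
    print(u,[int(x) for x in (im[56:70,u,0]-im[56:70,u,2])])
```

```text
28 0 0
29 0 0
30 0 0
31 279 335
32 266 351
33 266 351
34 266 351
35 266 355
slope [2.95874822e-03 3.39702039e+01] [np.int64(35), np.int64(35), np.int64(34), np.int64(35), np.int64(35), np.int64(35), np.int64(35), np.int64(35)]
68 -100 -99 -100 -98 -98 -91 -65 -35 -21 -19 -18 -19 -19 -19  | -19 -18 -19 -19 -19 -19 -25 -53 -92 -96 -94 -92 -93 -93 -91 -89 -89 -89 -91 
74 -98 -99 -99 -98 -98 -92 -68 -38 -21 -18 -17 -18 -18 -18  | -18 -18 -19 -18 -18 -19 -21 -45 -85 -96 -95 -94 -93 -93 -93 -92 -92 -89 -90 
80 -97 -98 -98 -99 -98 -91 -64 -36 -21 -19 -19 -18 -18 -18  | -19 -19 -19 -19 -19 -20 -20 -38 -75 -90 -95 -96 -95 -96 -93 -92 -93 -92 -90 
290 [-105, -104, -104, -103, -102, -102, -98, -78, -45, -24, -20, -19, -19, -18]
300 [-104, -102, -104, -104, -105, -105, -98, -73, -37, -21, -18, -19, -18, -19]
310 [-102, -103, -102, -101, -103, -103, -92, -58, -28, -19, -18, -17, -18, -18]
320 [-94, -93, -92, -91, -90, -89, -94, -90, -43, -19, -18, -19, -18, -18]
330 [-102, -100, -100, -100, -102, -101, -99, -81, -35, -20, -20, -18, -18, -18]
338 [-95, -96, -95, -95, -96, -96, -97, -89, -42, -21, -20, -19, -19, -19]
```

Run:
```python
from h import *
f=load('w2');x,y,z=.56139,-.0863,.0945;yaw=-1.8737
def tl(u,v,h):
    p=atz(f,u,v,h,1)-[x,y,0];c,s=np.cos(yaw),np.sin(yaw);return np.round([(c*p[0]+s*p[1])*1e3,(-s*p[0]+c*p[1])*1e3],2)
# canister frame axes (y = left)
print('tip',tl(312.6,63.7,.0395+.001),'nose L/R',tl(284.5,68,.042),tl(340.8,68,.042),'strip',tl(265.7,35.5,.0135),tl(357.3,35.5,.0135),tl(311.5,35.5,.013),tl(311.5,35.5,.0))
```

```text
tip [106.96   2.68] nose L/R [104.21  19.63] [104.16 -14.33] strip [133.97  35.82] [133.78 -28.46] [133.13   3.64] [136.82   3.76]
```

Request:
servo_tool(
  targets=[
    {"xyz": [0,-0.1,1],"angular": [0,0,0],"claw": 4.5},
    {"xyz": [0,0,1],"angular": [0,0,0],"claw": 4.5},
    {"xyz": [0,0,1],"angular": [0,0,0],"claw": 4.5},
    {"xyz": [0,0,0.5],"angular": [0,0,0],"claw": 4.5},
    {"xyz": [0,0,0.25],"angular": [0,0,0],"claw": 4.5},
    {"xyz": [0,0,0],"angular": [0,0,0],"claw": 4.5},
    {"xyz": [0,0,0],"angular": [0,0,0],"claw": 4.5},
    {"xyz": [0,0,0],"angular": [0,0,0],"claw": 4.5},
  ],
)

```text
t: 6.95
eef_pos: [0.5639, -0.0857, 0.0585]
ee_rot: [-3.141, 0.0, -1.868]
force: [0.4, 0.3, -5.6]
width: 0.05
gripper_force: 24.9
```

Run:
```python
from h import *
s=monitor.get_state();print(s['eef_pos'],s['ee_rot'],s['force'],s['moment'])
f=grab('wrist','w3');im=f['color']
o=cv2.resize(im[0:100,240:380],None,fx=5,fy=5,interpolation=cv2.INTER_CUBIC)
for k in range(0,140,20):cv2.putText(o,str(240+k),(k*5,9),0,.35,(0,0,255),1);cv2.line(o,(k*5,0),(k*5,500),(90,90,90),1)
for k in range(0,100,20):cv2.putText(o,str(k),(0,k*5+4),0,.35,(0,0,255),1);cv2.line(o,(0,k*5),(700,k*5),(90,90,90),1)
cv2.imwrite('pics/c3.png',o)
im=im.astype(int)
for v in (54,57,60,63,66): 
    s=im[v,:,0]-im[v,:,2]; print(v,''.join('%d '%x for x in s[278:300]),'|',''.join('%d '%x for x in s[325:352]))
```

```text
[ 0.56388391 -0.08571722  0.05847679] [-3.14083195e+00  3.17081858e-04 -1.86788104e+00] [ 0.43187777  0.27131603 -5.61414441] [ 0.1229713  -0.04228091  0.01537226]
54 -99 -98 -98 -97 -98 -98 -99 -99 -100 -99 -99 -99 -101 -101 -102 -104 -105 -106 -106 -106 -107 -107  | -105 -105 -104 -103 -102 -102 -100 -99 -99 -98 -97 -97 -96 -96 -95 -96 -95 -97 -97 -98 -100 -100 -98 -99 -99 -100 -101 
57 -99 -98 -98 -98 -97 -98 -97 -99 -99 -99 -98 -100 -101 -102 -101 -102 -104 -105 -105 -106 -106 -107  | -105 -106 -105 -104 -102 -103 -102 -101 -100 -100 -99 -98 -98 -96 -94 -96 -96 -96 -97 -98 -98 -98 -99 -100 -99 -100 -100 
60 -99 -99 -99 -99 -98 -98 -98 -98 -98 -101 -99 -100 -100 -101 -102 -102 -102 -103 -106 -106 -106 -106  | -105 -105 -105 -105 -104 -102 -103 -101 -100 -99 -99 -99 -98 -97 -97 -95 -94 -95 -96 -98 -98 -98 -99 -100 -98 -99 -100 
63 -99 -98 -98 -98 -98 -97 -92 -86 -84 -82 -82 -81 -80 -79 -75 -75 -73 -73 -73 -74 -73 -73  | -54 -54 -54 -54 -55 -54 -54 -54 -54 -54 -54 -54 -54 -56 -57 -67 -82 -91 -95 -96 -97 -97 -98 -99 -98 -98 -99 
66 -99 -100 -98 -99 -97 -88 -63 -34 -21 -18 -19 -19 -19 -19 -20 -18 -19 -18 -19 -20 -19 -19  | -20 -19 -20 -20 -20 -19 -19 -21 -19 -20 -19 -19 -19 -19 -22 -35 -63 -87 -96 -96 -96 -96 -97 -97 -99 -99 -98
```

View pics/c3.png

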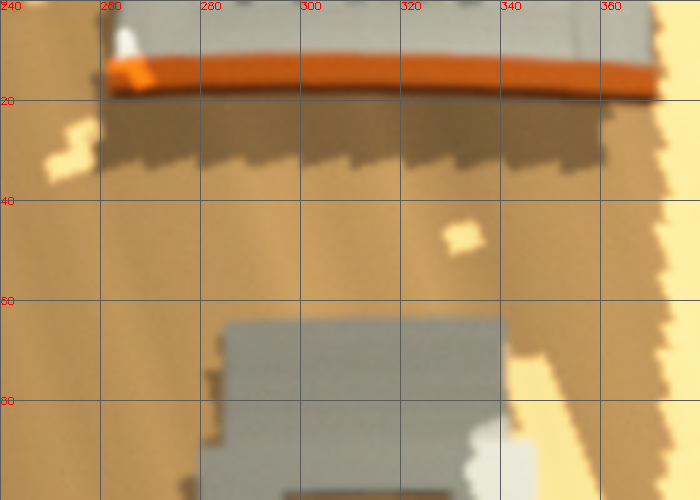

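The wrist view shows the nose tip at v ≈ 63, u = 284–341, and the strip at u = 261–371, v ≈ 18.8–20. I convert these.

Run:
```python
from h import *
f=load('w3');x,y=.56388,-.08572;yaw=-1.86788
def tl(u,v,h):
    p=atz(f,u,v,h,1)-[x,y,0];c,s=np.cos(yaw),np.sin(yaw);return np.round([(c*p[0]+s*p[1])*1e3,(-s*p[0]+c*p[1])*1e3],2)
hsv=cv2.cvtColor(f['color'],cv2.COLOR_BGR2HSV)
m=((hsv[...,0]<16)&(hsv[...,1]>190)&(hsv[...,2]>110)); m[30:]=0
c,n=[],[]
im=f['color'].astype(float)
for u in range(270,365,5):
    g=im[10:24,u,2]; d=np.diff(g); k=10+np.argmin(d); n.append(tl(u,k+.5,.0125))
print([p.tolist() for p in n]); n=np.array(n); print('strip yaw rel',np.polyfit(n[:,1],n[:,0],1))
print('ends',tl(261,19,.0125),tl(371,20,.0125),'nose',tl(284,66,.0055),tl(341,66,.0055),tl(312,62.8,.0048))
```

```text
[[136.12, 28.13], [135.95, 25.12], [135.8, 22.13], [135.67, 19.15], [135.56, 16.19], [135.47, 13.22], [135.4, 10.27], [135.35, 7.32], [135.32, 4.37], [135.31, 1.43], [135.32, -1.52], [135.35, -4.46], [135.4, -7.41], [135.47, -10.37], [135.56, -13.33], [135.01, -16.29], [135.14, -19.26], [135.29, -22.25], [134.8, -25.24]]
strip yaw rel [1.52804299e-02 1.35414441e+02]
ends [134.81  33.53] [134.25 -31.86] nose [105.48  20.18] [105.42 -14.3 ] [107.38   3.23]
```

Request:
servo_tool(
  targets=[
    {"xyz": [0,0.08,0.2],"angular": [0,0,0.6],"claw": 4.5},
    {"xyz": [0,0,0],"angular": [0,0,0],"claw": 4.5},
    {"xyz": [0.5,0,0],"angular": [0,0,0],"claw": 4.5},
    {"xyz": [0.5,0,0],"angular": [0,0,0],"claw": 4.5},
    {"xyz": [0.5,0,0],"angular": [0,0,0],"claw": 4.5},
    {"xyz": [0.5,0,0],"angular": [0,0,0],"claw": 4.5},
    {"xyz": [0,0,0],"angular": [0,0,0],"claw": 4.5},
    {"xyz": [0,0,0],"angular": [0,0,0],"claw": 4.5},
    {"xyz": [0,0,0],"angular": [0,0,0],"claw": 4.5},
    {"xyz": [0,0,0],"angular": [0,0,0],"claw": 4.5},
  ],
)

```text
t: 8.0
eef_pos: [0.5568, -0.1045, 0.0561]
ee_rot: [-3.142, 0.0, -1.878]
force: [0.2, -0.3, -5.1]
width: 0.05
gripper_force: 24.9
```

Run:
```python
from h import *
s=monitor.get_state();print(s['eef_pos'],s['ee_rot'],s['force'],s['moment'])
f=grab('wrist','w4');im=f['color']
o=cv2.resize(im[0:100,240:380],None,fx=5,fy=5,interpolation=cv2.INTER_CUBIC)
for k in range(0,140,20):cv2.putText(o,str(240+k),(k*5,9),0,.35,(0,0,255),1);cv2.line(o,(k*5,0),(k*5,500),(90,90,90),1)
for k in range(0,100,20):cv2.putText(o,str(k),(0,k*5+4),0,.35,(0,0,255),1);cv2.line(o,(0,k*5),(700,k*5),(90,90,90),1)
cv2.imwrite('pics/c4.png',o)
```

```text
[ 0.55680864 -0.10446312  0.05607731] [-3.14154456e+00  3.47105391e-05 -1.87845775e+00] [ 0.2457304  -0.25965294 -5.1102924 ] [ 0.15971574 -0.06082901 -0.02509619]
```

View pics/c4.png

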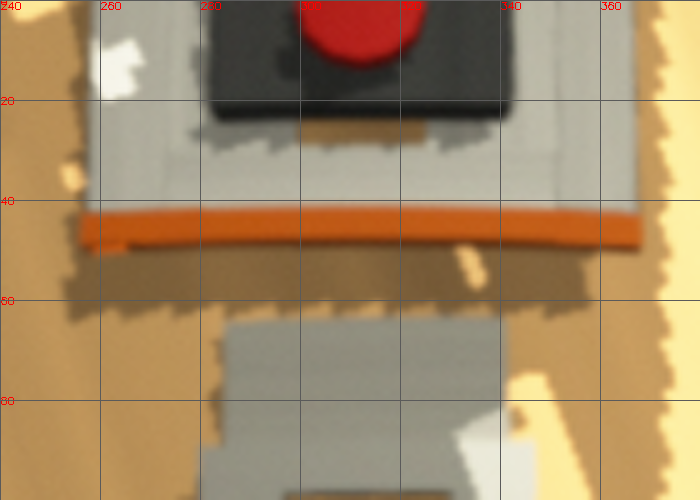

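The nose (centre u ≈ 312.6) and the strip (centre u ≈ 312) are aligned and parallel, with about 8 mm between them. I go in slowly.

Request:
servo_tool(
  targets=[
    {"xyz": [0.4,0,0],"angular": [0,0,0],"claw": 4.5},
    {"xyz": [0.4,0,0],"angular": [0,0,0],"claw": 4.5},
    {"xyz": [0.4,0,0],"angular": [0,0,0],"claw": 4.5},
    {"xyz": [0.3,0,0],"angular": [0,0,0],"claw": 4.5},
    {"xyz": [0.3,0,0],"angular": [0,0,0],"claw": 4.5},
    {"xyz": [0,0,0],"angular": [0,0,0],"claw": 4.5},
    {"xyz": [0,0,0],"angular": [0,0,0],"claw": 4.5},
  ],
)

```text
t: 8.75
eef_pos: [0.5513, -0.1219, 0.0561]
ee_rot: [-3.141, 0.0, -1.879]
force: [-0.4, -0.2, -5.4]
width: 0.0497
gripper_force: 24.9
```

Request:
servo_tool(
  targets=[
    {"xyz": [0.3,0,0],"angular": [0,0,0],"claw": 4.5},
    {"xyz": [0.3,0,0],"angular": [0,0,0],"claw": 4.5},
    {"xyz": [0,0,0],"angular": [0,0,0],"claw": 4.5},
  ],
)

```text
t: 9.05
eef_pos: [0.5492, -0.1278, 0.056]
ee_rot: [3.141, -0.0, -1.879]
force: [-0.0, -1.3, -6.2]
width: 0.05
gripper_force: 24.9
```

Request:
servo_tool(
  targets=[
    {"xyz": [0.3,0,0],"angular": [0,0,0],"claw": 4.5},
    {"xyz": [0.2,0,0],"angular": [0,0,0],"claw": 4.5},
    {"xyz": [0,0,0],"angular": [0,0,0],"claw": 4.5},
  ],
)

```text
t: 9.35
eef_pos: [0.5478, -0.1324, 0.056]
ee_rot: [3.142, 0.0, -1.879]
force: [-0.4, -0.1, -6.1]
width: 0.0497
gripper_force: 24.9
```

Request:
servo_tool(
  targets=[
    {"xyz": [0.2,0,0],"angular": [0,0,0],"claw": 4.5},
    {"xyz": [0.2,0,0],"angular": [0,0,0],"claw": 4.5},
    {"xyz": [0,0,0],"angular": [0,0,0],"claw": 4.5},
  ],
)

```text
t: 9.65
eef_pos: [0.5467, -0.1362, 0.056]
ee_rot: [-3.141, 0.0, -1.879]
force: [0.8, 0.7, -6.9]
width: 0.0502
gripper_force: 24.9
```

Request:
servo_tool(
  targets=[
    {"xyz": [0.2,0,0],"angular": [0,0,0],"claw": 4.5},
    {"xyz": [0.2,0,0],"angular": [0,0,0],"claw": 4.5},
    {"xyz": [0,0,0],"angular": [0,0,0],"claw": 4.5},
  ],
)

```text
t: 9.95
eef_pos: [0.5454, -0.1401, 0.056]
ee_rot: [3.142, -0.0, -1.879]
force: [0.1, 0.6, -7.7]
width: 0.0497
gripper_force: 24.9
```

Run:
```python
from h import *
s=monitor.get_state();print(s['eef_pos'],s['ee_rot'],s['force'],s['moment'])
f=grab('wrist','w5');im=f['color'];g=grab('scene','s5')['color']
o=cv2.resize(im[0:130,240:380],None,fx=4,fy=4,interpolation=cv2.INTER_CUBIC)
cv2.imwrite('pics/c5.png',o)
def red(i,box):
    h=cv2.cvtColor(i,cv2.COLOR_BGR2HSV);m=((h[...,0]<5)|(h[...,0]>174))&(h[...,1]>180)&(h[...,2]>90);M=np.zeros_like(m);x0,y0,x1,y1=box;M[y0:y1,x0:x1]=m[y0:y1,x0:x1];v,u=np.where(M);return len(u),u.mean(),v.mean(),v.min(),v.max()
print(red(im,(270,0,360,140)), [red(x,(215,165,260,195)) for x in (load('s0')['color'],g)], [proj(load('s5'),(.515,-.237,z)) for z in(.029,.0335)])
```

```text
[ 0.54542014 -0.14008991  0.05602747] [ 3.14154984e+00 -7.77924855e-05 -1.87869698e+00] [ 0.11362515  0.62415384 -7.65652169] [ 0.47035711 -0.41431994  0.01606053]<stdin>:7: RuntimeWarning: Mean of empty slice.
  ret = ret.dtype.type(ret / rcount)
Traceback (most recent call last):
ValueError: zero-size array to reduction operation minimum which has no identity
```

View pics/c5.png

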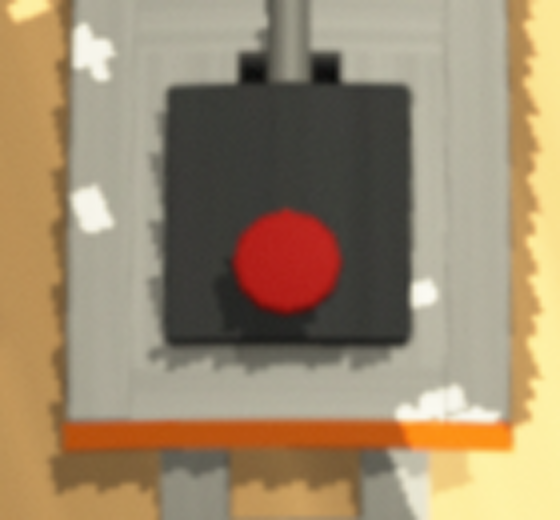

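The wrist crop shows the toe centred in the mouth to within about 1 mm, and the catch head centred at about (312,65). The forces are low, with a downward load of about 2 N from the catch. I track the red head numerically.

```bash
cat >> h.py <<'E'
def red(i,box):
    x0,y0,x1,y1=box;h=cv2.cvtColor(i[y0:y1,x0:x1],cv2.COLOR_BGR2HSV);m=((h[...,0]<7)|(h[...,0]>172))&(h[...,1]>150)&(h[...,2]>70)
    v,u=np.where(m); return (len(u),round(u.mean()+x0,2),round(v.mean()+y0,2),int(np.ptp(u))+1,int(np.ptp(v))+1) if len(u) else None
def look(tag):
    s=monitor.get_state();print(s['t'],s['eef_pos'],s['force'],s['moment'])
    w=grab('wrist',tag+'w')['color'];g=grab('scene',tag+'s')['color']
    print('wrist',red(w,(270,0,360,140)),'scene',red(g,(222,160,262,195)))
E
python3 - <<'E'
from h import *
print([red(load(k)['color'],(222,160,262,195)) for k in('s0','s5')],red(load('w5')['color'],(270,0,360,140)))
f=load('s5');print([proj(f,(.515,-.237,z)) for z in(.029,.0335)])
w=load('w5');print(atz(w,312,65.5,.029,1),atz(w,312,65.5,.0335,1),atz(w,312,112,.0125,1),atz(load('w4'),*red(load('w4')['color'],(270,0,360,140))[1:3],.029,1))
cv2.imwrite('pics/s5c.png',cv2.resize(f['color'][140:240,190:330],None,fx=5,fy=5,interpolation=cv2.INTER_CUBIC))
E
```

```text
[(12, np.float64(237.5), np.float64(178.0), 4, 3), None] (558, np.float64(311.28), np.float64(65.07), 28, 27)
[array([237.38806774, 176.98774146]), array([237.2355819 , 175.73922347])]
[ 0.51761352 -0.23711571  0.029     ] [ 0.5178173  -0.23632598  0.0335    ] [ 0.52517403 -0.21384057  0.0125    ] [ 0.51878946 -0.23462596  0.029     ]
```

Request:
servo_tool(
  targets=[
    {"xyz": [0.2,-0.04,0],"angular": [0,0,0],"claw": 4.5},
    {"xyz": [0.2,0,0],"angular": [0,0,0],"claw": 4.5},
    {"xyz": [0.2,0,0],"angular": [0,0,0],"claw": 4.5},
    {"xyz": [0,0,0],"angular": [0,0,0],"claw": 4.5},
  ],
)

```text
t: 10.45
eef_pos: [0.544, -0.146, 0.056]
ee_rot: [3.142, -0.0, -1.879]
force: [-0.2, 0.4, -7.5]
width: 0.0503
gripper_force: 24.9
```

Request:
servo_tool(
  targets=[
    {"xyz": [0.2,0,0],"angular": [0,0,0],"claw": 4.5},
    {"xyz": [0.2,0,0],"angular": [0,0,0],"claw": 4.5},
    {"xyz": [0,0,0],"angular": [0,0,0],"claw": 4.5},
  ],
)

```text
t: 10.75
eef_pos: [0.5427, -0.1498, 0.056]
ee_rot: [3.141, -0.0, -1.879]
force: [-0.2, 0.8, -7.7]
width: 0.0498
gripper_force: 24.9
```

```bash
python3 -c "
from h import *
look('a')"
```

```text
10.75 [ 0.5426932  -0.14984103  0.05602506] [-0.17331978  0.78026663 -7.72841126] [ 0.32604564 -0.37907437  0.04374081]
wrist (581, np.float64(311.95), np.float64(83.43), 28, 28) scene None
```

Request:
servo_tool(
  targets=[
    {"xyz": [0.2,0,0],"angular": [0,0,0],"claw": 4.5},
    {"xyz": [0.1,0,0],"angular": [0,0,0],"claw": 4.5},
    {"xyz": [0,0,0],"angular": [0,0,0],"claw": 4.5},
  ],
)

```text
t: 11.15
eef_pos: [0.5418, -0.1526, 0.056]
ee_rot: [3.141, -0.0, -1.879]
force: [0.6, -0.3, -8.5]
width: 0.0504
gripper_force: 24.9
```

Request:
servo_tool(
  targets=[
    {"xyz": [0.1,0,0],"angular": [0,0,0],"claw": 4.5},
    {"xyz": [0.1,0,0],"angular": [0,0,0],"claw": 4.5},
    {"xyz": [0,0,0],"angular": [0,0,0],"claw": 4.5},
  ],
)

```text
t: 11.45
eef_pos: [0.5413, -0.1544, 0.056]
ee_rot: [3.142, -0.0, -1.879]
force: [0.7, 0.7, -8.1]
width: 0.0503
gripper_force: 24.9
```

Request:
servo_tool(
  targets=[
    {"xyz": [0.1,0,0],"angular": [0,0,0],"claw": 4.5},
    {"xyz": [0.1,0,0],"angular": [0,0,0],"claw": 4.5},
    {"xyz": [0,0,0],"angular": [0,0,0],"claw": 4.5},
  ],
)

```text
t: 11.75
eef_pos: [0.5406, -0.1565, 0.0561]
ee_rot: [3.141, -0.0, -1.879]
force: [0.6, -0.0, -7.3]
width: 0.0501
gripper_force: 24.9
```

```bash
python3 -c "
from h import *
look('b')"
```

```text
11.75 [ 0.54057187 -0.15646049  0.05606129] [ 0.61178731 -0.01648185 -7.28198638] [ 0.17178731 -0.1699864  -0.01475092]
wrist (579, np.float64(311.89), np.float64(96.78), 28, 27) scene None
```

```bash
cat >> h.py <<'E'
def pinz(tags):
    ax=np.array([np.cos(-1.8785),np.sin(-1.8785)])
    for k in tags:
        w=load(k);r=red(w['color'],(270,0,360,160));print(k,r[:1],[round(float(atz(w,r[1],r[2],z,1)[:2]@ax)*1e3,2) for z in(.029,.0335)])
E
python3 -c "
from h import *
pinz(['w5','aw','bw'])"
```

```text
w5 (558,) [69.44, 68.62]
aw (581,) [69.6, 69.05]
bw (579,) [69.4, 69.04]
```

Request:
servo_tool(
  targets=[
    {"xyz": [0.1,0,0],"angular": [0,0,0],"claw": 4.5},
    {"xyz": [0.1,0,0],"angular": [0,0,0],"claw": 4.5},
    {"xyz": [0,0,0],"angular": [0,0,0],"claw": 4.5},
  ],
)

```text
t: 12.15
eef_pos: [0.5399, -0.1584, 0.0561]
ee_rot: [3.141, -0.0, -1.879]
force: [-0.7, -2.1, -8.3]
width: 0.0498
gripper_force: 24.9
```

Request:
servo_tool(
  targets=[
    {"xyz": [0.1,0,0],"angular": [0,0,0],"claw": 4.5},
    {"xyz": [0.1,0,0],"angular": [0,0,0],"claw": 4.5},
    {"xyz": [0,0,0],"angular": [0,0,0],"claw": 4.5},
  ],
)

```text
t: 12.45
eef_pos: [0.5398, -0.16, 0.0563]
ee_rot: [-3.141, 0.0, -1.879]
force: [0.7, 0.6, -6.0]
width: 0.0502
gripper_force: 24.9
```

```bash
python3 -c "
from h import *
look('c');pinz(['cw'])"
```

```text
12.45 [ 0.53982773 -0.16002655  0.05632237] [ 0.69490705  0.58827973 -6.01214023] [ 0.13590253 -0.06838712 -0.03364166]
wrist (555, np.float64(312.76), np.float64(104.2), 27, 27) scene None
cw (555,) [69.08, 68.84]
```

The catch has dropped: the red area shrank from 579 to 555 px and the 2 N downward load is gone. Now I feel for the stop.

Request:
servo_tool(
  targets=[
    {"xyz": [0.1,0,0],"angular": [0,0,0],"claw": 4.5},
    {"xyz": [0,0,0],"angular": [0,0,0],"claw": 4.5},
    {"xyz": [0,0,0],"angular": [0,0,0],"claw": 4.5},
  ],
)

```text
t: 12.85
eef_pos: [0.5392, -0.1609, 0.0561]
ee_rot: [-3.142, -0.0, -1.879]
force: [0.1, -0.0, -5.5]
width: 0.0499
gripper_force: 24.9
```

Request:
servo_tool(
  targets=[
    {"xyz": [0.06,0,0],"angular": [0,0,0],"claw": 4.5},
    {"xyz": [0,0,0],"angular": [0,0,0],"claw": 4.5},
    {"xyz": [0,0,0],"angular": [0,0,0],"claw": 4.5},
  ],
)

```text
t: 13.15
eef_pos: [0.539, -0.1615, 0.0561]
ee_rot: [-3.142, 0.0, -1.879]
force: [0.1, 0.1, -5.0]
width: 0.0501
gripper_force: 24.9
```

Request:
servo_tool(
  targets=[
    {"xyz": [0.06,0,0],"angular": [0,0,0],"claw": 4.5},
    {"xyz": [0,0,0],"angular": [0,0,0],"claw": 4.5},
    {"xyz": [0,0,0],"angular": [0,0,0],"claw": 4.5},
  ],
)

```text
t: 13.45
eef_pos: [0.5389, -0.1621, 0.0561]
ee_rot: [-3.142, -0.0, -1.879]
force: [-0.4, -0.1, -6.2]
width: 0.0499
gripper_force: 24.9
```

Request:
servo_tool(
  targets=[
    {"xyz": [0.06,0,0],"angular": [0,0,0],"claw": 4.5},
    {"xyz": [0,0,0],"angular": [0,0,0],"claw": 4.5},
    {"xyz": [0,0,0],"angular": [0,0,0],"claw": 4.5},
  ],
)

```text
t: 13.75
eef_pos: [0.5387, -0.1627, 0.0561]
ee_rot: [-3.142, 0.0, -1.879]
force: [0.7, 0.3, -5.5]
width: 0.0497
gripper_force: 24.9
```

Request:
servo_tool(
  targets=[
    {"xyz": [0.06,0,0],"angular": [0,0,0],"claw": 4.5},
    {"xyz": [0,0,0],"angular": [0,0,0],"claw": 4.5},
    {"xyz": [0,0,0],"angular": [0,0,0],"claw": 4.5},
  ],
)

```text
t: 14.05
eef_pos: [0.5385, -0.1632, 0.0561]
ee_rot: [-3.142, 0.0, -1.879]
force: [0.7, -0.4, -5.5]
width: 0.05
gripper_force: 24.9
```

Request:
servo_tool(
  targets=[
    {"xyz": [0.06,0,0],"angular": [0,0,0],"claw": 4.5},
    {"xyz": [0,0,0],"angular": [0,0,0],"claw": 4.5},
    {"xyz": [0,0,0],"angular": [0,0,0],"claw": 4.5},
  ],
)

```text
t: 14.35
eef_pos: [0.5385, -0.1636, 0.0561]
ee_rot: [-3.141, 0.0, -1.879]
force: [0.5, 2.9, -5.3]
width: 0.0504
gripper_force: 24.9
```

Request:
servo_tool(
  targets=[
    {"xyz": [0.06,0,0],"angular": [0,0,0],"claw": 4.5},
    {"xyz": [0,0,0],"angular": [0,0,0],"claw": 4.5},
    {"xyz": [0,0,0],"angular": [0,0,0],"claw": 4.5},
  ],
)

```text
t: 14.65
eef_pos: [0.5384, -0.1641, 0.0562]
ee_rot: [-3.141, 0.0, -1.879]
force: [0.6, 4.1, -3.3]
width: 0.0497
gripper_force: 24.9
```

Request:
servo_tool(
  targets=[
    {"xyz": [0.06,0,0],"angular": [0,0,0],"claw": 4.5},
    {"xyz": [0,0,0],"angular": [0,0,0],"claw": 4.5},
    {"xyz": [0,0,0],"angular": [0,0,0],"claw": 4.5},
  ],
)

```text
t: 14.95
eef_pos: [0.5383, -0.1644, 0.0562]
ee_rot: [-3.141, 0.001, -1.879]
force: [-0.1, 6.5, -2.4]
width: 0.05
gripper_force: 24.8
```

Request:
servo_tool(
  targets=[
    {"xyz": [0.04,0,0],"angular": [0,0,0],"claw": 4.5},
    {"xyz": [0,0,0],"angular": [0,0,0],"claw": 4.5},
    {"xyz": [0,0,0],"angular": [0,0,0],"claw": 4.5},
  ],
)

```text
t: 15.25
eef_pos: [0.5383, -0.1646, 0.0562]
ee_rot: [-3.141, 0.001, -1.879]
force: [0.9, 8.7, -2.9]
width: 0.0499
gripper_force: 24.8
```

Request:
servo_tool(
  targets=[
    {"xyz": [0.02,0,0],"angular": [0,0,0],"claw": 4.5},
    {"xyz": [0,0,0],"angular": [0,0,0],"claw": 4.5},
    {"xyz": [0,0,0],"angular": [0,0,0],"claw": 4.5},
    {"xyz": [0,0,0],"angular": [0,0,0],"claw": 4.5},
    {"xyz": [0,0,0],"angular": [0,0,0],"claw": 4.5},
    {"xyz": [0,0,0],"angular": [0,0,0],"claw": 4.5},
  ],
)

```text
t: 15.85
eef_pos: [0.5383, -0.1647, 0.0563]
ee_rot: [-3.141, 0.001, -1.879]
force: [0.7, 9.5, -2.1]
width: 0.05
gripper_force: 24.8
```

Request:
servo_tool(
  targets=[
    {"xyz": [0,0,0.04],"angular": [0,0,0],"claw": 4.5},
    {"xyz": [0,0,0],"angular": [0,0,0],"claw": 4.5},
    {"xyz": [0,0,0],"angular": [0,0,0],"claw": 4.5},
  ],
)

```text
t: 16.15
eef_pos: [0.5384, -0.1647, 0.056]
ee_rot: [-3.141, 0.001, -1.879]
force: [0.2, 10.6, -2.2]
width: 0.0496
gripper_force: 24.8
```

```bash
python3 -c "
from h import *
look('d');pinz(['dw'])"
```

```text
16.15 [ 0.53844399 -0.1646727   0.05599663] [ 0.18242655 10.56502196 -2.23982439] [ 3.4417603  -0.25004187 -0.22599009]
wrist (559, np.float64(312.96), np.float64(113.14), 27, 27) scene None
dw (559,) [69.12, 69.02]
```

Request:
servo_tool(
  targets=[
    {"xyz": [0,0,0],"angular": [0,0,0],"claw": 5.2},
    {"xyz": [0,0,0],"angular": [0,0,0],"claw": 5.6},
    {"xyz": [0,0,0],"angular": [0,0,0],"claw": 7},
    {"xyz": [0,0,0],"angular": [0,0,0],"claw": 8.76},
    {"xyz": [0,0,0],"angular": [0,0,0],"claw": 8.76},
    {"xyz": [0,0,0],"angular": [0,0,0],"claw": 8.76},
    {"xyz": [0,0,0],"angular": [0,0,0],"claw": 8.76},
    {"xyz": [0,0,0],"angular": [0,0,0],"claw": 8.76},
  ],
)

```text
t: 17.05
eef_pos: [0.5378, -0.1656, 0.0557]
ee_rot: [3.142, -0.0, -1.879]
force: [0.7, 1.3, -0.3]
width: 0.0873
gripper_force: 0.0
```

Request:
servo_tool(
  targets=[
    {"xyz": [0,0,-1],"angular": [0,0,0],"claw": 8.76},
    {"xyz": [0,0,-2],"angular": [0,0,0],"claw": 8.76},
    {"xyz": [0,0,-3],"angular": [0,0,0],"claw": 8.76},
    {"xyz": [0,0,-3],"angular": [0,0,0],"claw": 8.76},
    {"xyz": [0,0,-3],"angular": [0,0,0],"claw": 8.76},
    {"xyz": [-2,0,-2],"angular": [0,0,0],"claw": 8.76},
    {"xyz": [-2,0,0],"angular": [0,0,0],"claw": 8.76},
    {"xyz": [-2,0,0],"angular": [0,0,0],"claw": 8.76},
    {"xyz": [0,0,0],"angular": [0,0,0],"claw": 8.76},
    {"xyz": [0,0,0],"angular": [0,0,0],"claw": 8.76},
  ],
)

```text
t: 18.05
eef_pos: [0.5559, -0.1081, 0.1962]
ee_rot: [-3.141, 0.0, -1.878]
force: [-0.6, -0.4, -1.4]
width: 0.0878
gripper_force: 0.0
```

Run:
```python
from h import *
s=monitor.get_state();print(s['t'],s['eef_pos'],s['force'])
w=grab('wrist','w9')['color'];g=grab('scene','s9')['color']
a=cv2.resize(w[60:260,220:420],(560,560) ,interpolation=cv2.INTER_CUBIC)[:, :400]
b=cv2.resize(g[130:270,190:290],(400,560),interpolation=cv2.INTER_CUBIC)
cv2.imwrite('pics/c9.png',np.hstack([cv2.resize(w[60:260,250:392],(398,560)),b]))
```

```text
18.05 [ 0.55587381 -0.10814004  0.19617487] [-0.59946169 -0.4499462  -1.39671555]
```

View pics/c9.png

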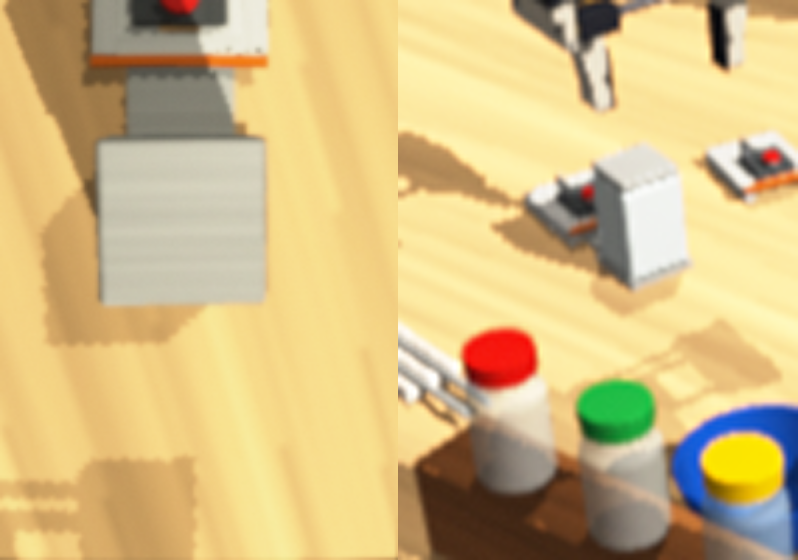

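The pictures show the canister upright with its toe in the dock, the red head down at dock level, and the gripper clear of it. I hand the job in.

```bash
python3 -c "
from station import order
print(order.job_done())"
```

```text
the job is handed in; nothing more can be done
None
```

The frosted canister is locked in the right-hand dock: the catch rose and dropped, I pressed it to about 10 N on the rubber stop, released it standing upright, and handed the job in at about 18 s.

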